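# Nip the sample cell square in the coolant clarity checker

### The job

Load the sample cell into the clarity checker: draw the sliding lamp block back, stand the cell upright on the bed of the trough with its two clear faces towards the lamp and the receiver, then slide the lamp block up until its sprung nose, pressed about half in, nips the cell squarely against the receiver, and let go so that it stays nipped. The glass is delicate: never drive the nose hard home on it (it cracks at 18 N) or jam the cell down on the trough, and do not tip it over. Leave everything else on the bench where it is.

Things in the scene. Friction and masses are not known exactly. Their poses are not given: they have to be found in the camera images.
- cell: Sample cell: upright, 32 x 32 x 80 mm, 0.11 to 0.21 kg, aluminium foot and cap. Its clear glass faces are its +x and -x faces (either may face the lamp); +y and -y are plain dark metal, good to grip. A low rib on its top (26 x 6 x 4 mm) runs along x. Origin at the centre of its underside, z up. Starts standing at any yaw; may trade places with blank and jar.
- trough: Straight aluminium trough of the checker, fixed. Origin on top of its bed (28 mm above the bench) at mid length; z up, x along the light path from lamp block to receiver. Bed 280 mm long, 36 mm wide between side walls 10 mm thick and 28 mm high, so the cell has 2 mm to spare each side. Plinth below: 300 x 110 mm, 20 mm high.
- bed_end (a point): The +x end of the trough's bed, 140 mm from its origin. Before it stands the receiver, a fixed grey block 50 mm long, 34 wide, 62 tall, with a steel knob on top (to 76 mm above the bed). Its flat face, which the cell must end against, is clamped 55 to 80 mm from the trough's origin along +x; where exactly is not measured: feel or see it.
- lamp (a joint): How far the lamp block is slid along the trough towards the receiver (m): 0 fully back, 0.135 fully forward. It takes about 8 N to slide and stays where it is left. The nose's face, when not pressed in, lies at x = -75 mm + this value in the trough's frame. Starts forward (0.112 to 0.128), with 2 to 43 mm between nose and receiver.
- lamp_grip (a point): Top centre of the upright steel fin on the lamp block, the thing to hold; 98 mm above the trough's bed. Fin 12 mm thick along the trough, 30 mm wide across it, 36 mm tall above the block's top. Its centre lies 52 mm behind (-x of) the nose's free face. The block is 62 mm tall, 34 wide and reaches 8 to 64 mm behind that face.
- nose: Sprung nose: a steel pad 30 mm wide, 50 tall, 5 thick, on the front of the lamp block, that presses on the cell. Origin at the centre of its face, 33 mm above the bed; x towards the receiver. It gives by up to 3 mm at 3 N per mm (4.5 N half in, 9 N fully in); beyond that it is hard metal. The block's own friction keeps it pressed after letting go.
- blank: Bystander: a solid aluminium block 32 x 32 x 50 mm, no windows. Origin under its centre.
- jar: Bystander: a closed amber glass jar, 52 mm across, 85 mm tall. Origin under its centre.
- wrench: Bystander: a 170 mm steel wrench lying along its x axis.
- hammer: Bystander: a 260 mm hammer lying along its x axis.
- tray: Bystander: an open steel tray 130 x 190 x 45 mm. Origin under its centre.
- collar: Bystander: a steel ring 44 mm across, 18 mm high. Origin under its centre.
- vblock: Bystander: a dark steel V-block 50 x 50 x 36 mm. Origin under its centre.
There are look-alikes about, which are no part of the job. What is shaped like the cell but red or yellow is not meant.

How it is judged:
On the way, in this order (a step that is already met when the one before it is completed fails the run):
1. the cell stands released on the bed of the trough, its clear faces towards lamp and receiver (z of cell in the frame of trough between -0.003 and 0.003 m and y of cell in the frame of trough between -0.004 and 0.004 m and angle between cell's own z axis and vertical below 0.05 rad and angle between the x axis of cell and the x axis of trough, either way round below 0.25 rad and contact force between the fingers and cell below 0.1 N and x of cell in the frame of nose above 0.014 m), for 0.2 s.
2. the nose presses on the cell with more than 3 N, the cell backed by the receiver and still (z of cell in the frame of trough between -0.003 and 0.003 m and y of cell in the frame of trough between -0.004 and 0.004 m and angle between cell's own z axis and vertical below 0.05 rad and contact force between nose and cell above 3 N and linear speed of cell below 0.01 m/s), for 0.2 s.
At the end, for the whole second after the job is handed in: The cell stands upright (within 0.05 rad) on the bed of the trough (within 3 mm) between its walls, its clear faces square to the light path within 0.03 rad, at rest, and the sprung nose still presses on it with more than 2 N so that it stays nipped against the receiver (z of cell in the frame of trough between -0.003 and 0.003 m and y of cell in the frame of trough between -0.004 and 0.004 m and angle between cell's own z axis and vertical below 0.05 rad and angle between the x axis of cell and the x axis of trough, either way round below 0.03 rad and contact force between nose and cell above 2 N and linear speed of cell below 0.01 m/s and velocity of joint lamp between -0.01 and 0.01 m/s); the robot touches nothing.
It fails at once if the nose presses the cell with more than 18 N (contact force between nose and cell above 18 N).
It fails at once if the cell is jammed on the trough with more than 40 N (contact force between cell and trough above 40 N).
It fails at once if the cell is tipped by more than 0.6 rad (angle between cell's own z axis and vertical above 0.6 rad).
It fails at once if a bystander is moved by more than 30 mm (distance of any of blank, jar, wrench, hammer, tray, collar, vblock from where it was at the start of the episode above 0.03 m).
It also fails if it takes over 72 s, if anything falls off the work surface, if the arm or the gripper's body presses on something with over 40 N, if the wrist force passes 120 N, or if a joint passes its speed limit or range.

### The arm

A 6-joint arm with a two-finger parallel gripper is mounted at the origin on the work surface. World frame = base frame: x ahead of the robot, y to its left, z up, the work surface at z = 0. Lengths are in m, angles in rad, forces in N, time in s.
With the tool pointing down it reaches from about 0.25 to 0.85 m from the base axis. Payload 12.5 kg.
Tool frame: the origin (TCP) lies midway between the tips of the shut fingers; the grasp point (between the pads) lies 19 mm behind it; z points along the fingers, y is the line along which they close (so a half turn about z gives the same grasp; the last joint's range is limited). The gripper opens to 93 mm and grips with 3 to 60 N. Pads are 15 mm wide; open, the fingers measure 128 mm over their backs; the gripper's body (75 mm by 188 mm) begins 65 mm behind the grasp point.
Start: joints at [-1.303, 0.351, 1.652, -0, 1.139, -0.085], TCP at [0.19, -0.516, 0.219] pointing down, gripper open.
Joint ranges: [-2.75, 2.75], [-0.79, 2.1], [0.01, 2.65], [-1.57, 4.71], [0.07, 3.14], [-2.87, 2.87]. Speed limits (rad/s): [2.22, 2.22, 2.79, 3.14, 3.14, 3.14].

### API

Orientations are given as a 3x3 rotation matrix whose columns are the frame's x, y, z axes.
In Python, from rig import * gives the robot as it stands.
- The arm moves only by the tool play_rows, never from a script. Its argument "commands" is a list that holds one entry, the list of rows, each a list of 6 numbers: the shift along the tool's x, y, z in mm, then the turn, a rotation vector about the tool's x, y, z in rad. In form: [[[tx, ty, tz, ax, ay, az], ...]]. A call has exactly 10 rows; each row is the pose to reach, as a shift and turn from the pose commanded when the call began, along the tool's axes at that moment; what a row does not reach only later rows make up. A row lasts 1/12 s, in which the tool goes at most 41.7 mm and 7.16 degrees, less where a joint would pass 70% of its speed; a pose out of reach is approached as far as the arm can. A call with a gripper value outside its range is refused whole. "fingers" is the opening, from -1 (shut) to 1 (fully open), so that 0 is half open, set as the call begins (left out, the last holds). The fingers move at their own pace and stop on an object; "squeeze" is the grip in N (left out, the last holds). Time passes only in rows, so rows that repeat a pose let the fingers close, or fill a call up. It gives the time, the measured TCP pose, the force, the opening and the grip force at its end, in the units of the state.
- sense(): the state, without advancing time (a new reading comes with each control period).
- snapshot(name): name is "scene" or "top" or "wrist"; returns (picture, depth): 384x512x3 uint8, blue, green, red; 384x512 float32, m along the optical axis (not along the pixel's ray), 0 where there is no reading.
- camera_info(name): a dict with "camera_matrix" (3x3 intrinsics, pixels), "R" (3x3) and "t" (3): a world point X has camera coordinates R X + t; the wrist camera has in their place "tool_from_camera" (4x4, takes a point from camera to tool coordinates, whose origin is the TCP and whose axes are the flange's). Camera axes: x right, y down, z forward; pixel columns grow to the right and rows downward; lengths in m; the calibration is good to about 2 mm. A picture is of the moment at which its call begins: read the wrist's pose just before it. camera_info takes no time and is no camera call.
- sign_off(): hands the job in; it is judged then, once.
Trained networks look in the newest picture that a camera, given by its name, has taken for a name from the list of things; names that differ only in an ending like _2 or _b are one class to them, and where a whole thing is asked for, a point or a joint stands for the part that bears it (a point fixed in the world has none). Each returns a list of dicts, best first, with "confidence" (0 to 1); they miss things now and then, are a little off and sometimes report something else, mostly with a low value. They report only what shows in the picture. A call takes as long as a camera call. They do not tell look-alikes from the thing itself.
- look_for(camera, name): "rect" ([centre column, centre row, width, height] in pixels, round what is visible of it).
The state is a dict: "time": time; "joint_pos": joint angles; "dq": joint speeds; "effort": joint torques, N m; "eef_pos": TCP position; "orientation": TCP orientation; "force": force on the tool from outside, world axes, zero at the start; "wrist_torque": the same for the moment, N m; "opening": finger opening in m; "grasp_force": force on a finger pad.
Only numpy, scipy, OpenCV 4.12 (cv2) and the standard library are available. Lean on these libraries where they do the work, as an engineer would, in place of code of your own. Each camera call takes 0.05 s, during which the arm holds its last target. There are 200 camera calls.

## Working session

There is one attempt and no reset: what is moved stays moved. The work goes in short steps, Python scripts to look and compute and a tool call to move; the robot and the scene stay as the last step left them, time stands still between calls to the robot, and variables do not carry over. Pictures are saved under pics/ and viewed, at most 10 in all, crops included, and the job is handed in when it is done.

Besides the shell and the picture viewer there is one more tool, called after "Call:" in YAML: its name, and indented under it one key for each argument. play_rows: Moves the arm, as the interface text tells. Its arguments: {"type":"object","properties":{"commands":{"type":"array","items":{"type":"array","items":{"type":"array","items":{"type":"number"}}}},"fingers":{"type":"number"},"squeeze":{"type":"number"}},"required":["commands"]}

```bash
mkdir -p pics; ls; cat > h.py <<'E'
from rig import *
import numpy as np, cv2
def cloud(name,dep):
    c=camera_info(name);K=np.array(c["camera_matrix"])
    v,u=np.mgrid[0:dep.shape[0],0:dep.shape[1]]
    P=np.stack([(u-K[0,2])/K[0,0]*dep,(v-K[1,2])/K[1,1]*dep,dep],-1)
    if name=="wrist":
        T=np.array(c["tool_from_camera"]);s=S
        P=P@T[:3,:3].T+T[:3,3]
        return P@np.array(s["orientation"]).T+np.array(s["eef_pos"])
    return (P-np.array(c["t"]))@np.array(c["R"])
def shot(name):
    global S
    S=sense();im,d=snapshot(name);return im,d,cloud(name,d)
E
python3 - <<'E'
from h import *
out=[]
for n in("top","scene"):
    im,d,P=shot(n);out.append(im);np.savez(f"pics/{n}.npz",im=im,d=d,P=P)
    for t in("cell","trough","lamp","lamp_grip","nose","blank","jar"):
        for r in look_for(n,t)[:3]:
            u,v=[int(x) for x in r["rect"][:2]];u=min(max(u,0),511);v=min(max(v,0),383);print(n,t,np.round(r["rect"]),round(r["confidence"],2),P[v,u].round(3))
cv2.imwrite("pics/a.png",cv2.resize(out[0],(800,600)))
cv2.imwrite("pics/b.png",cv2.resize(out[1],(800,600)))
print(sense())
E
```

```text
pics
top cell [382. 207.  18.  21.] 0.81 [ 0.517 -0.322  0.079]
top cell [397. 230.  27.  18.] 0.63 [ 0.46  -0.353  0.077]
top cell [408. 260.  26.  19.] 0.53 [ 0.383 -0.374  0.083]
top trough [242. 193. 102.  27.] 0.79 [0.562 0.034 0.09 ]
top trough [118. 190.  70.  51.] 0.47 [0.59  0.393 0.004]
top lamp [233. 190.  28.  24.] 0.57 [0.567 0.057 0.09 ]
top lamp_grip [232. 188.  24.  16.] 0.92 [0.573 0.063 0.089]
top blank [242. 191. 106.  28.] 0.49 [0.567 0.034 0.089]
top blank [334. 241.  20.  13.] 0.44 [ 0.437 -0.198  0.052]
scene cell [178. 157.  14.  20.] 0.82 [ 0.537 -0.321  0.053]
scene cell [190. 142.  19.  27.] 0.62 [ 0.465 -0.348  0.053]
scene cell [202. 129.  11.  22.] 0.56 [ 0.388 -0.372  0.053]
scene trough [264. 229.  91.  76.] 0.67 [0.592 0.063 0.062]
scene lamp [266. 219.  21.  39.] 0.6 [0.579 0.059 0.09 ]
scene lamp_grip [268. 220.  30.  35.] 0.56 [0.578 0.065 0.09 ]
scene nose [274. 230.   6.  12.] 0.58 [0.59  0.093 0.08 ]
scene blank [230. 168.  13.  16.] 0.58 [ 0.447 -0.188  0.024]
scene jar [179. 184.  20.  30.] 0.71 [ 0.618 -0.229  0.056]
{'time': 0.8, 'joint_pos': array([-1.30256992e+00,  3.50690094e-01,  1.65182271e+00, -9.57934506e-06,
        1.13910036e+00, -8.46225392e-02]), 'dq': array([-0.00137453,  0.00072486, -0.00098441, -0.00064275, -0.00087097,
        0.00084048]), 'effort': array([ 1.11992335e-05, -4.97211492e+01, -2.85469759e+01,  6.99953525e-02,
        2.20399420e-02, -2.75551588e-05]), 'eef_pos': array([ 0.19006828, -0.51608729,  0.21862934]), 'orientation': array([[ 9.38390620e-01,  3.45576394e-01, -1.38271772e-05],
       [ 3.45576394e-01, -9.38390620e-01,  1.74787205e-05],
       [-6.93506024e-06, -2.11802134e-05, -1.00000000e+00]]), 'force': array([0.42736727, 0.12463833, 0.27639186]), 'wrist_torque': array([ 0.01026411, -0.04222587,  0.00202696]), 'grasp_force': 0.0, 'opening': 0.09275366928397122}
```

```bash
python3 - <<'E'
import numpy as np,cv2
im=np.load("pics/top.npz")["im"]
a=cv2.resize(im[150:290,180:440],None,fx=3,fy=3,interpolation=cv2.INTER_CUBIC)
cv2.imwrite("pics/c.png",a)
E
```

```text
(no output)
```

View pics/b.png

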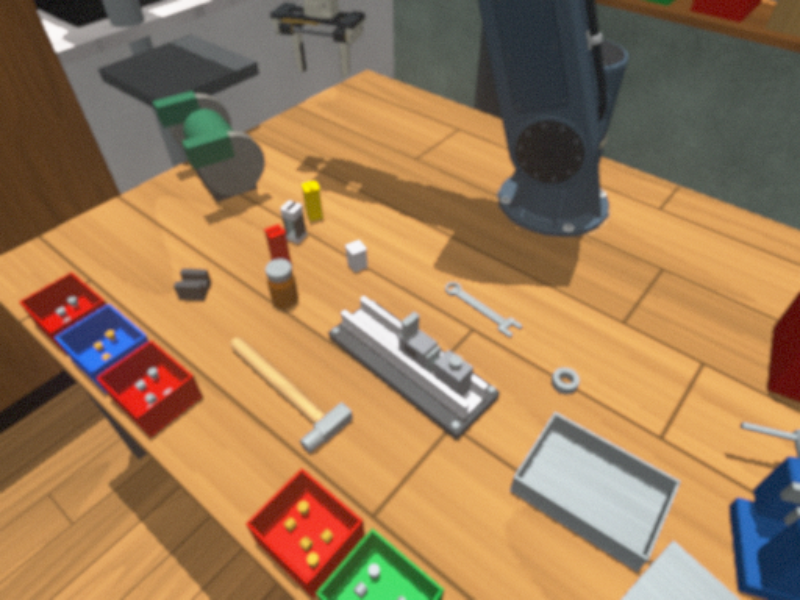

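View pics/c.png

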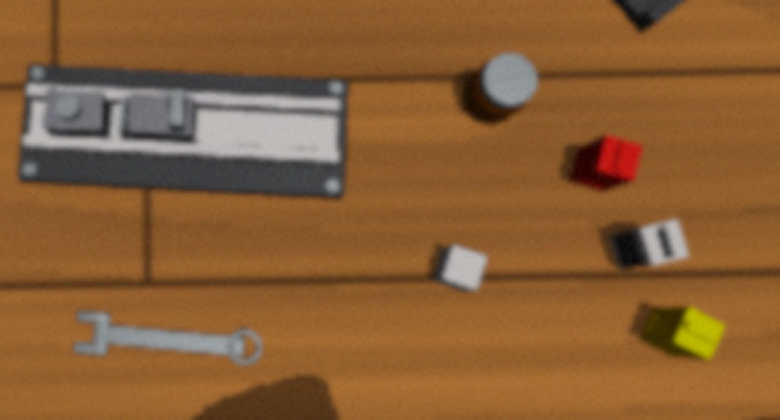

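The overhead crop shows the cell as the middle post at crop (662,242), with a dark rib running vertically, between red and yellow look-alikes. The lamp block is at (160,112) with its fin at (176,110), and the receiver is at (77,110), so trough +x is about world +y.

```bash
python3 - <<'E'
import numpy as np,cv2
z=np.load("pics/top.npz");P=z["P"];im=z["im"]
def reg(x0,x1,y0,y1,z0,z1):
    m=(P[...,0]>x0)&(P[...,0]<x1)&(P[...,1]>y0)&(P[...,1]<y1)&(P[...,2]>z0)&(P[...,2]<z1)
    return P[m]
def rect(Q,n):
    r=cv2.minAreaRect((Q[:,:2]*1000).astype(np.float32));print(n,len(Q),[np.round(a,1) for a in r],Q.mean(0).round(4),np.median(Q[:,2]).round(4))
rect(reg(.45,.68,-.16,.24,.012,.2),"plinth")
rect(reg(.45,.68,-.16,.24,.082,.15),"tops")
rect(reg(.45,.68,-.16,.24,.108,.15),"fin")
rect(reg(.42,.5,-.40,-.31,.07,.1),"celltop")
m=(P[...,0]>.42)&(P[...,0]<.5)&(P[...,1]>-.4)&(P[...,1]<-.31)&(P[...,2]>.07)&(im.max(-1)<90)
rect(P[m],"rib")
E
```

```text
plinth 4242 [array([572.1,  41.2]), array([299.8, 110.5]), np.float64(85.8)] [0.567  0.0388 0.0405] 0.0275
tops 597 [array([575.9,  93. ]), array([127.8,  34.5]), np.float64(85.5)] [0.5744 0.0907 0.0953] 0.0908
fin 69 [array([571.4,  41.1]), array([12.1, 28.6]), np.float64(85.9)] [0.5704 0.0407 0.1247] 0.1259
celltop 183 [array([ 456.5, -364.4]), array([32. , 33.3]), np.float64(11.8)] [ 0.4561 -0.3632  0.0803] 0.0803
rib 20 [array([ 456.7, -356.6]), array([25.9, 17. ]), np.float64(7.3)] [ 0.4546 -0.3577  0.0793] 0.0832
```

Call:
play_rows:
  commands:
    - [[40,-28,20,0,0,0.04],[75,-52,20,0,0,0.08],[110,-77,20,0,0,0.12],[145,-102,20,0,0,0.16],[180,-128,20,0,0,0.2],[215,-153,20,0,0,0.24],[250,-178,20,0,0,0.28],[285,-203,20,0,0,0.32],[320,-228,20,0,0,0.37],[355,-253,20,0,0,0.426]]
  fingers: -0.2

```text
time: 1.63
eef_pos: [0.4239, -0.1728, 0.1989]
orientation: [[0.997, -0.076, 0.001], [-0.076, -0.997, -0.0], [0.001, 0.0, -1.0]]
force: [0.8, -0.3, -0.9]
opening: 0.0376
grasp_force: 0.0
```

Call:
play_rows:
  commands:
    - [[20,-34,0,0,0,0],[40,-69,0,0,0,0],[60,-103,0,0,0,0],[80,-138,0,0,0,0],[100,-172,0,0,0,0],[120,-206,0,0,0,0],[120,-206,10,0,0,0],[120,-206,20,0,0,0],[120,-206,20,0,0,0],[120,-206,20,0,0,0]]

```text
time: 2.47
eef_pos: [0.557, 0.0212, 0.178]
orientation: [[0.997, -0.074, -0.002], [-0.074, -0.997, -0.0], [-0.002, 0.0, -1.0]]
force: [-0.4, -0.1, 0.7]
opening: 0.0369
grasp_force: 0.0
```

```bash
python3 - <<'E'
import h
from h import *
s=sense();im,d,P=shot("wrist");np.savez("pics/w.npz",im=im,d=d,P=P)
print(s["eef_pos"],s["orientation"].round(4).tolist())
R=s["orientation"];p=s["eef_pos"]
def reg(z0,z1):
    m=(P[...,0]>.5)&(P[...,0]<.63)&(P[...,1]>-.1)&(P[...,1]<.2)&(P[...,2]>z0)&(P[...,2]<z1)
    return P[m]
for n,a,b in(("fin",.112,.135),("tops",.085,.112),("bed",.02,.035),("walls",.05,.06)):
    Q=reg(a,b)
    if len(Q)>10:
        r=cv2.minAreaRect((Q[:,:2]*1000).astype(np.float32));print(n,len(Q),[np.round(a,1) for a in r],np.median(Q,0).round(4))
cv2.imwrite("pics/w.png",im)
E
```

```text
[0.55695366 0.02115501 0.17800045] [[0.9972, -0.0741, -0.0019], [-0.0741, -0.9973, -0.0001], [-0.0019, 0.0002, -1.0]]
fin 557 [array([572.4,  42.3]), array([12.2, 29.9]), np.float64(85.7)] [0.5742 0.0416 0.1264]
tops 3495 [array([576.1,  94.3]), array([128.3,  34.1]), np.float64(85.7)] [0.5787 0.108  0.0907]
bed 9395 [array([572.4,  43.3]), array([295.1, 107.4]), np.float64(85.8)] [0.5797 0.0029 0.0214]
walls 4108 [array([572.5,  42.2]), array([280. ,  55.6]), np.float64(85.7)] [0.59   0.0167 0.0565]
```

View pics/w.png

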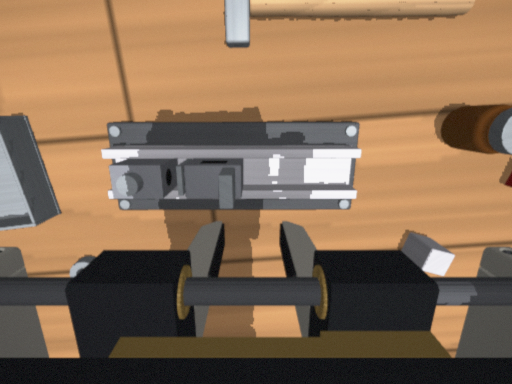

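Call:
play_rows:
  commands:
    - [[7,-11,0,0,0,0],[14,-22,0,0,0,0],[14,-22,10,0,0,0],[14,-22,25,0,0,0],[14,-22,40,0,0,0],[14,-22,55,0,0,0],[14,-22,68,0,0,0],[14,-22,77,0,0,0],[14,-22,80,0,0,0],[14,-22,80,0,0,0]]

```text
time: 3.35
eef_pos: [0.5731, 0.043, 0.0979]
orientation: [[0.997, -0.073, -0.001], [-0.073, -0.997, 0.0], [-0.001, 0.0, -1.0]]
force: [0.5, 0.1, -0.3]
opening: 0.0372
grasp_force: 0.0
```

Call:
play_rows:
  commands:
    - [[0,0,0,0,0,0],[0,0,0,0,0,0],[0,0,0,0,0,0],[0,0,0,0,0,0],[0,0,0,0,0,0],[0,0,0,0,0,0],[0,0,0,0,0,0],[0,0,0,0,0,0],[0,0,0,0,0,0],[0,0,0,0,0,0]]
  fingers: -1
  squeeze: 30

```text
time: 4.18
eef_pos: [0.5737, 0.0428, 0.0991]
orientation: [[0.997, -0.073, 0.001], [-0.073, -0.997, -0.0], [0.001, 0.0, -1.0]]
force: [-0.9, -1.8, 6.0]
opening: 0.0119
grasp_force: 30.0
```

Call:
play_rows:
  commands:
    - [[0,8,0,0,0,0],[0,18,0,0,0,0],[0,30,0,0,0,0],[0,42,0,0,0,0],[0,54,0,0,0,0],[0,66,0,0,0,0],[0,78,0,0,0,0],[0,86,0,0,0,0],[0,90,0,0,0,0],[0,90,0,0,0,0]]

```text
time: 5.02
eef_pos: [0.5671, -0.047, 0.0991]
orientation: [[0.997, -0.074, 0.001], [-0.074, -0.997, 0.001], [0.001, -0.001, -1.0]]
force: [0.1, -0.3, 5.4]
opening: 0.0114
grasp_force: 30.0
```

Call:
play_rows:
  commands:
    - [[0,0,0,0,0,0],[0,0,0,0,0,0],[0,0,0,0,0,0],[0,0,-20,0,0,0],[0,0,-55,0,0,0],[0,0,-90,0,0,0],[0,0,-110,0,0,0],[0,0,-110,0,0,0],[0,0,-110,0,0,0],[0,0,-110,0,0,0]]
  fingers: -0.2

```text
time: 5.85
eef_pos: [0.5663, -0.0467, 0.2075]
orientation: [[0.997, -0.073, -0.002], [-0.073, -0.997, 0.0], [-0.002, -0.0, -1.0]]
force: [-0.2, 0.2, 0.1]
opening: 0.0374
grasp_force: 0.0
```

Call:
play_rows:
  commands:
    - [[-10,33,0,0,0,-0.03],[-18,68,0,0,0,-0.06],[-27,104,0,0,0,-0.09],[-37,140,0,0,0,-0.12],[-47,176,0,0,0,-0.15],[-56,212,0,0,0,-0.18],[-66,248,0,0,0,-0.21],[-75,284,0,0,0,-0.25],[-85,322,0,0,0,-0.28],[-86,325,0,0,0,-0.28]]
  fingers: 0.4

```text
time: 6.68
eef_pos: [0.4548, -0.3691, 0.2068]
orientation: [[0.979, 0.204, -0.002], [0.204, -0.979, 0.001], [-0.002, -0.001, -1.0]]
force: [0.1, -0.3, 0.3]
opening: 0.0646
grasp_force: 0.0
```

Call:
play_rows:
  commands:
    - [[0,0,0,0,0,0],[0,0,0,0,0,0],[0,0,0,0,0,0],[0,0,0,0,0,0],[0,0,0,0,0,0],[0,0,0,0,0,0],[0,0,0,0,0,0],[0,0,0,0,0,0],[0,0,0,0,0,0],[0,0,0,0,0,0]]

```text
time: 7.52
eef_pos: [0.4573, -0.3646, 0.2087]
orientation: [[0.979, 0.205, 0.0], [0.205, -0.979, -0.0], [0.0, 0.0, -1.0]]
force: [-0.6, 0.1, 0.1]
opening: 0.065
grasp_force: 0.0
```

```bash
python3 - <<'E'
from h import *
im,d,P=shot("wrist");s=sense()
p=s["eef_pos"];R=s["orientation"];print(p,R.round(4).tolist(),s["joint_pos"].round(2),s["opening"])
for l in look_for("wrist","cell"): print(np.round(l["rect"]),l["confidence"])
m=(P[...,0]>.425)&(P[...,0]<.49)&(P[...,1]>-.40)&(P[...,1]<-.325)
for a,b in((.07,.092),(.07,.0818),(.082,.09)):
    Q=P[m&(P[...,2]>a)&(P[...,2]<b)]
    if len(Q)>5:
        r=cv2.minAreaRect((Q[:,:2]*1000).astype(np.float32));c=np.array([*r[0],0])/1e3
        print(len(Q),r,Q[:,2].mean(),"tool shift mm",(R.T@(c-p)*1000).round(1))
cv2.imwrite("pics/w2.png",im)
E
```

```text
[ 0.45729209 -0.36464113  0.20864355] [[0.9787, 0.2053, 0.0], [0.2053, -0.9787, 0.0], [0.0, -0.0, -1.0]] [-0.75  0.42  1.57  0.    1.15  0.61] 0.06522170062481351
[238. 114.  37.  37.] 0.96
[252. 178.  30.  38.] 0.78
[254. 237.  37.  50.] 0.67
807 ((456.7259521484375, -364.11810302734375), (32.49287414550781, 31.90565299987793), 12.060352325439453) 0.08083947438400955 tool shift mm [ -0.4  -0.6 208.6]
667 ((456.7259521484375, -364.11810302734375), (32.49287414550781, 31.90565299987793), 12.060352325439453) 0.08015143683056805 tool shift mm [ -0.4  -0.6 208.6]
127 ((455.8402099609375, -363.0050964355469), (29.292051315307617, 27.908979415893555), 13.262808799743652) 0.08434438420668545 tool shift mm [ -1.1  -1.9 208.6]
```

View pics/w2.png

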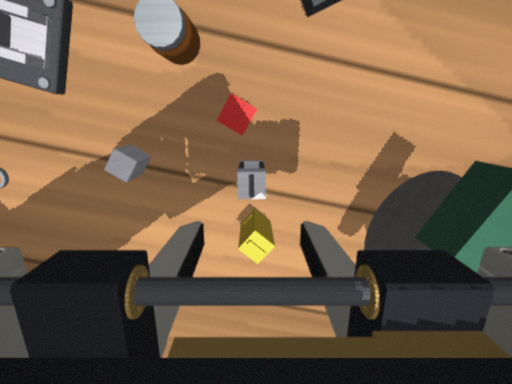

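Call:
play_rows:
  commands:
    - [[0,0,15,0,0,0],[0,-0.5,40,0,0,0],[0,-0.5,65,0,0,0],[0,-0.5,90,0,0,0],[0,-0.5,110,0,0,0],[0,-0.5,130,0,0,0],[0,-0.5,145,0,0,0],[0,-0.5,157,0,0,0],[0,-0.5,165,0,0,0],[0,-0.5,165,0,0,0]]

```text
time: 8.45
eef_pos: [0.4567, -0.3638, 0.0423]
orientation: [[0.979, 0.205, -0.001], [0.205, -0.979, 0.001], [-0.001, -0.002, -1.0]]
force: [0.1, 0.0, 0.2]
opening: 0.0648
grasp_force: 0.0
```

Call:
play_rows:
  commands:
    - [[0,0,0,0,0,0],[0,0,0,0,0,0],[0,0,0,0,0,0],[0,0,0,0,0,0],[0,0,0,0,0,0],[0,0,0,0,0,0],[0,0,0,0,0,0],[0,0,0,0,0,0],[0,0,0,0,0,0],[0,0,0,0,0,0]]
  fingers: -1
  squeeze: 20

```text
time: 9.28
eef_pos: [0.4573, -0.3643, 0.044]
orientation: [[0.979, 0.205, 0.0], [0.205, -0.979, -0.0], [0.0, 0.0, -1.0]]
force: [0.3, 1.5, 5.3]
opening: 0.0319
grasp_force: 20.0
```

Call:
play_rows:
  commands:
    - [[0,0,-8,0,0,0],[0,0,-25,0,0,0],[0,0,-50,0,0,0],[0,0,-75,0,0,0],[0,0,-100,0,0,0],[0,0,-125,0,0,0],[0,0,-140,0,0,0],[0,0,-150,0,0,0],[0,0,-150,0,0,0],[0,0,-150,0,0,0]]

```text
time: 10.12
eef_pos: [0.457, -0.364, 0.1932]
orientation: [[0.979, 0.205, -0.0], [0.205, -0.979, 0.0], [-0.0, -0.0, -1.0]]
force: [-0.9, -0.3, -1.7]
opening: 0.0316
grasp_force: 20.0
```

Call:
play_rows:
  commands:
    - [[5,-10,0,0,0,-0.04],[15,-30,0,0,0,-0.12],[27,-54,0,0,0,-0.2],[39,-78,0,0,0,-0.28],[51,-102,0,0,0,-0.36],[63,-126,0,0,0,-0.44],[75,-150,0,0,0,-0.52],[87,-174,0,0,0,-0.6],[97,-194,0,0,0,-0.66],[102,-202,0,0,0,-0.7]]

```text
time: 10.95
eef_pos: [0.5152, -0.1423, 0.1924]
orientation: [[0.611, 0.792, -0.002], [0.792, -0.611, 0.001], [-0.0, -0.003, -1.0]]
force: [-0.7, 0.2, -2.0]
opening: 0.0318
grasp_force: 20.0
```

```bash
cat > m.py <<'E'
from h import *
import sys
from scipy.spatial.transform import Rotation as Ro
s=sense();p=s["eef_pos"];R=s["orientation"];u=np.array([.0741,.9973,0]);u/=np.linalg.norm(u)
x,z=map(float,sys.argv[1:3]);tx=u if len(sys.argv)<4 else np.array([u[1],-u[0],0])
T=np.array([.5725,.0422,0])+x/1e3*u;T[2]=z
Rt=np.column_stack([tx,np.cross([0,0,-1],tx),[0,0,-1]])
print("t",s["time"],p.round(4),"f",s["force"].round(1),s["opening"],s["grasp_force"]);print((R.T@(T-p)*1e3).round(1),Ro.from_matrix(R.T@Rt).as_rotvec().round(4))
E
python3 m.py 30 .2
```

```text
t 10.95 [ 0.5152 -0.1423  0.1924] f [-0.7  0.2 -2. ] 0.03175739812851243 19.959995448589325
[206.1 -83.8  -7.4] [-2.600e-03 -5.000e-04 -5.827e-01]
```

Call:
play_rows:
  commands:
    - [[18,-7,-2,0,0,-0.05],[40,-16,-4,0,0,-0.12],[64,-26,-6,0,0,-0.19],[88,-36,-7,0,0,-0.26],[112,-46,-7,0,0,-0.33],[136,-55,-7,0,0,-0.4],[160,-65,-7,0,0,-0.47],[184,-75,-7,0,0,-0.54],[203,-83,-7,0,0,-0.58],[206,-84,-7,0,0,-0.583]]

```text
time: 11.78
eef_pos: [0.5763, 0.0712, 0.1995]
orientation: [[0.075, 0.997, -0.001], [0.997, -0.075, 0.001], [0.0, -0.002, -1.0]]
force: [0.8, 0.4, -1.5]
opening: 0.0322
grasp_force: 20.0
```

Call:
play_rows:
  commands:
    - [[0,0,0,0,0,0],[0,0,0,0,0,0],[0,0,0,0,0,0],[0,0,0,0,0,0],[0,0,0,0,0,0],[0,0,0,0,0,0],[0,0,0,0,0,0],[0,0,0,0,0,0],[0,0,0,0,0,0],[0,0,0,0,0,0]]

```text
time: 12.62
eef_pos: [0.5763, 0.0685, 0.2006]
orientation: [[0.081, 0.997, 0.0], [0.997, -0.081, -0.0], [-0.0, 0.0, -1.0]]
force: [-0.5, -0.7, -1.2]
opening: 0.0319
grasp_force: 20.0
```

```bash
python3 m.py 30 .2; python3 - <<'E'
from h import *
im,d,P=shot("wrist");s=S
p=s["eef_pos"];R=s["orientation"]
u=np.array([.0741,.9973,0]);n=np.array([u[1],-u[0],0]);o=np.array([.5725,.0422,0])
Q=(P-o);X=Q@u*1e3;Y=Q@n*1e3;Z=P[...,2]
for nm,m in (("walls",(Z>.05)&(Z<.061)&(abs(Y)<35)&(abs(X)<145)),("cell",(Z>.1)&(abs(X-30)<40)&(abs(Y)<40)),("fin",(Z>.105)&(Z<.14)&(X<-50)&(abs(Y)<40)),("recv",(Z>.085)&(Z<.095)&(X>40)&(abs(Y)<40))):
    if m.sum()>5: print(nm,m.sum(),[np.percentile(a[m],[1,50,99]).round(1) for a in (X,Y,Z*1e3)])
cv2.imwrite("pics/w3.png",im)
t,dt,Pt=shot("top");Q=(Pt-o);X=Q@u*1e3;Y=Q@n*1e3;Z=Pt[...,2]
cv2.imwrite("pics/t3.png",t)
E
```

```text
t 12.6167 [0.5763 0.0685 0.2006] f [-0.5 -0.7 -1.2] 0.03192854943041268 19.96004283428192
[ 3.5 -1.9  0.6] [ 0.      0.     -0.0069]Traceback (most recent call last):
  File "<stdin>", line 2, in <module>
NameError: name 'S' is not defined
```

```bash
python3 - <<'E'
from h import *
im,d,P=shot("wrist")
u=np.array([.0741,.9973,0]);n=np.array([u[1],-u[0],0]);o=np.array([.5725,.0422,0])
Q=(P-o);X=Q@u*1e3;Y=Q@n*1e3;Z=P[...,2]
for nm,m in (("walls",(Z>.05)&(Z<.061)&(abs(Y)<45)&(abs(X)<145)),("cell",(Z>.1)&(Z<.25)&(abs(X-30)<40)&(abs(Y)<40)),("fin",(Z>.105)&(Z<.14)&(X<-50)&(abs(Y)<40)),("recv",(Z>.085)&(Z<.095)&(X>40)&(abs(Y)<40))):
    if m.sum()>5:
        print(nm,m.sum(),[np.percentile(a[m],[1,50,99]).round(1) for a in (X,Y,Z*1e3)], cv2.minAreaRect(np.column_stack([X[m],Y[m]]).astype(np.float32)))
cv2.imwrite("pics/w3.png",im)
E
```

```text
walls 1932 [array([  6.2,  77.1, 137.8]), array([-28.2, -18.3,  27.3]), array([51.8, 56.6, 58.3])] ((66.84458923339844, -0.4368305206298828), (56.11330795288086, 144.16204833984375), 89.80574035644531)
cell 6334 [array([17.7, 35.3, 42.6]), array([-27.6,   1.4,  30.9]), array([161.1, 236.3, 248.7])] ((29.585235595703125, 1.4845008850097656), (26.579681396484375, 63.3522834777832), 0.40038952231407166)
fin 83 [array([-96.2, -94.1, -92. ]), array([-15.,   0.,  14.]), array([125.2, 126.6, 127.7])] ((-94.12999725341797, -0.4900217056274414), (4.372223854064941, 29.014894485473633), 0.5156331658363342)
recv 1356 [array([ 65.5,  88.5, 114.6]), array([-17.2,  -0.5,  16.5]), array([89. , 90.6, 92.3])] ((90.01972961425781, -0.44255638122558594), (33.99686813354492, 49.52716064453125), 89.72557830810547)
```

View pics/w3.png

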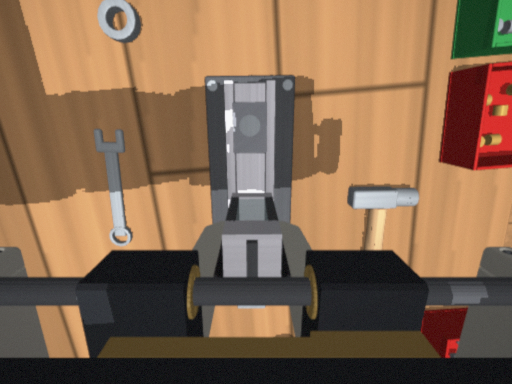

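Call:
play_rows:
  commands:
    - [[1,-1,0,0,0,-0.007],[3,-2.2,5,0,0,-0.007],[3,-2.2,20,0,0,-0.007],[3,-2.2,35,0,0,-0.007],[3,-2.2,50,0,0,-0.007],[3,-2.2,65,0,0,-0.007],[3,-2.2,80,0,0,-0.007],[3,-2.2,90,0,0,-0.007],[3,-2.2,95,0,0,-0.007],[3,-2.2,95,0,0,-0.007]]

```text
time: 13.55
eef_pos: [0.5739, 0.0717, 0.1046]
orientation: [[0.074, 0.997, -0.002], [0.997, -0.074, -0.0], [-0.0, -0.002, -1.0]]
force: [0.1, -0.7, -0.4]
opening: 0.0318
grasp_force: 20.0
```

Call:
play_rows:
  commands:
    - [[0,0,0,0,0,0],[0,0,0,0,0,0],[0,0,0,0,0,0],[0,0,0,0,0,0],[0,0,0,0,0,0],[0,0,0,0,0,0],[0,0,0,0,0,0],[0,0,0,0,0,0],[0,0,0,0,0,0],[0,0,0,0,0,0]]

```text
time: 14.38
eef_pos: [0.5744, 0.0716, 0.1056]
orientation: [[0.074, 0.997, -0.0], [0.997, -0.074, -0.0], [-0.0, -0.0, -1.0]]
force: [-0.3, 0.5, -1.1]
opening: 0.0316
grasp_force: 20.0
```

```bash
python3 m.py 30 .072
```

```text
t 14.3833 [0.5744 0.0716 0.1056] f [-0.3  0.5 -1.1] 0.031599823608020564 19.960023164749146
[ 0.5  0.3 33.6] [-0.      0.      0.0002]
```

Call:
play_rows:
  commands:
    - [[0,0,2,0,0,0],[0,0,4,0,0,0],[0,0,6,0,0,0],[0,0,8,0,0,0],[0,0,10,0,0,0],[0,0,12,0,0,0],[0,0,14,0,0,0],[0,0,16,0,0,0],[0,0,17,0,0,0],[0,0,17,0,0,0]]

```text
time: 15.22
eef_pos: [0.5742, 0.0717, 0.0883]
orientation: [[0.074, 0.997, -0.0], [0.997, -0.074, -0.0], [-0.0, -0.0, -1.0]]
force: [0.3, -0.5, -1.6]
opening: 0.0323
grasp_force: 20.0
```

Call:
play_rows:
  commands:
    - [[0,0,2,0,0,0],[0,0,4,0,0,0],[0,0,6,0,0,0],[0,0,8,0,0,0],[0,0,10,0,0,0],[0,0,12,0,0,0],[0,0,13,0,0,0],[0,0,14,0,0,0],[0,0,14,0,0,0],[0,0,14,0,0,0]]

```text
time: 16.05
eef_pos: [0.5744, 0.0716, 0.0746]
orientation: [[0.074, 0.997, 0.0], [0.997, -0.074, -0.0], [-0.0, 0.0, -1.0]]
force: [0.1, -0.1, -2.2]
opening: 0.0319
grasp_force: 20.0
```

```bash
python3 m.py 30 .072
```

```text
t 16.05 [0.5744 0.0716 0.0746] f [ 0.1 -0.1 -2.2] 0.03194121988982755 19.960049986839294
[0.5 0.3 2.6] [0.     0.     0.0001]
```

Slow touch-down: 2.5 mm.

Call:
play_rows:
  commands:
    - [[0,0,0.5,0,0,0],[0,0,1,0,0,0],[0,0,1.3,0,0,0],[0,0,1.6,0,0,0],[0,0,1.9,0,0,0],[0,0,2.2,0,0,0],[0,0,2.4,0,0,0],[0,0,2.4,0,0,0],[0,0,2.4,0,0,0],[0,0,2.4,0,0,0]]

```text
time: 16.88
eef_pos: [0.5744, 0.0716, 0.0723]
orientation: [[0.074, 0.997, 0.0], [0.997, -0.074, 0.0], [0.0, 0.0, -1.0]]
force: [0.9, -0.6, -1.5]
opening: 0.0318
grasp_force: 20.0
```

Call:
play_rows:
  commands:
    - [[0,0,0.1,0,0,0],[0,0,0.2,0,0,0],[0,0,0.3,0,0,0],[0,0,0.4,0,0,0],[0,0,0.5,0,0,0],[0,0,0.6,0,0,0],[0,0,0.7,0,0,0],[0,0,0.7,0,0,0],[0,0,0.7,0,0,0],[0,0,0.7,0,0,0]]

```text
time: 17.72
eef_pos: [0.5744, 0.0717, 0.072]
orientation: [[0.074, 0.997, 0.0], [0.997, -0.074, -0.0], [0.0, 0.0, -1.0]]
force: [-2.8, -0.5, 5.9]
opening: 0.0319
grasp_force: 20.0
```

Call:
play_rows:
  commands:
    - [[0,0,0,0,0,0],[0,0,0,0,0,0],[0,0,0,0,0,0],[0,0,0,0,0,0],[0,0,0,0,0,0],[0,0,-5,0,0,0],[0,0,-30,0,0,0],[0,0,-65,0,0,0],[0,0,-100,0,0,0],[0,0,-120,0,0,0]]
  fingers: 0.1

```text
time: 18.55
eef_pos: [0.5754, 0.0717, 0.1956]
orientation: [[0.074, 0.997, 0.004], [0.997, -0.074, 0.0], [0.0, 0.004, -1.0]]
force: [-0.3, 0.6, 0.7]
opening: 0.0509
grasp_force: 0.0
```

```bash
python3 m.py -94 .2 1; cat > k.py <<'E'
from h import *
im,d,P=shot("wrist")
u=np.array([.0741,.9973,0]);n=np.array([u[1],-u[0],0]);o=np.array([.5725,.0422,0])
Q=(P-o);X=Q@u*1e3;Y=Q@n*1e3;Z=P[...,2]
for nm,m in (("cell",(Z>.1)&(Z<.118)&(abs(X-30)<45)&(abs(Y)<25)),("fin",(Z>.12)&(Z<.14)&(X<-50)&(abs(Y)<30)),("recv",(Z>.085)&(Z<.095)&(X>50)&(abs(Y)<25)),("nose",(Z>.07)&(Z<.095)&(X<0)&(abs(Y)<25))):
    if m.sum()>5:
        print(nm,m.sum(),[np.percentile(a[m],[1,50,99]).round(1) for a in (X,Y,Z*1e3)], np.round(cv2.minAreaRect(np.column_stack([X[m],Y[m]]).astype(np.float32))[2],1))
cv2.imwrite("pics/w4.png",im)
E
python3 k.py
```

```text
t 18.55 [0.5754 0.0717 0.1956] f [-0.3  0.6  0.7] 0.050946810554931714 0.0
[-123.6   -0.7   -4.5] [ 0.0027 -0.0035  1.571 ]
cell 1071 [array([13.3, 30.5, 45.2]), array([-16.7,  -0.9,  15. ]), array([102. , 108.7, 113.5])] 89.3
fin 258 [array([-96.3, -90.4, -84.8]), array([-14.7,  -0. ,  14.7]), array([125. , 126.6, 127.9])] 89.7
recv 1364 [array([ 66.3,  88.3, 114.8]), array([-17.1,  -0.9,  16.1]), array([88.9, 90.6, 92.2])] 89.8
nose 1032 [array([-73.5, -51.2, -37.5]), array([-17.2,   0. ,  16.2]), array([71.4, 89.9, 91.9])] 0.6
```

View pics/w4.png

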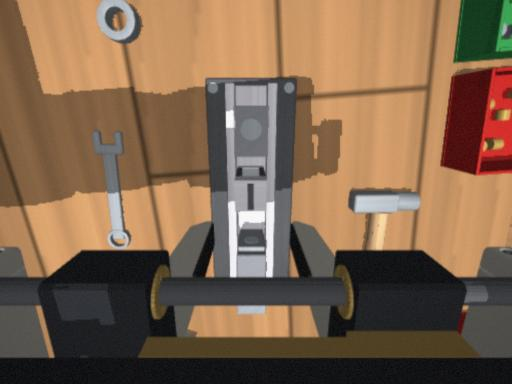

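Call:
play_rows:
  commands:
    - [[-8,0,-4,0,0,0.1],[-20,0,-4,0,0,0.22],[-33,0,-4,0,0,0.34],[-46,0,-4,0,0,0.46],[-59,0,-4,0,0,0.58],[-72,0,-4,0,0,0.7],[-85,0,-4,0,0,0.82],[-98,0,-4,0,0,0.94],[-110,0,-4,0,0,1.06],[-120,0,-4,0,0,1.18]]
  fingers: -0.2

```text
time: 19.43
eef_pos: [0.5654, -0.0488, 0.1956]
orientation: [[0.952, 0.306, -0.0], [0.306, -0.952, -0.0], [-0.0, 0.0, -1.0]]
force: [-0.9, 0.1, -0.0]
opening: 0.0373
grasp_force: 0.0
```

```bash
python3 m.py -90.5 .2 1
```

```text
t 19.4333 [ 0.5654 -0.0488  0.1956] f [-0.9  0.1 -0. ] 0.03734825568663406 0.0
[ 0.7 -0.6 -4.4] [0.000e+00 1.000e-04 3.847e-01]
```

Call:
play_rows:
  commands:
    - [[0,0,0,0,0,0.12],[0,0,0,0,0,0.24],[0,0,0,0,0,0.36],[0,0,0,0,0,0.385],[0,0,0,0,0,0.385],[0,0,0,0,0,0.385],[0,0,0,0,0,0.385],[0,0,0,0,0,0.385],[0,0,0,0,0,0.385],[0,0,0,0,0,0.385]]

```text
time: 20.27
eef_pos: [0.5655, -0.048, 0.1955]
orientation: [[0.998, -0.067, -0.0], [-0.067, -0.998, 0.0], [-0.0, -0.0, -1.0]]
force: [-0.7, 0.8, 0.1]
opening: 0.0374
grasp_force: 0.0
```

```bash
python3 m.py -90.5 .098 1; python3 k.py
```

```text
t 20.2667 [ 0.5655 -0.048   0.1955] f [-0.7  0.8  0.1] 0.03740814178472421 0.0
[ 0.3  0.  97.5] [-0.      0.      0.0067]
cell 1153 [array([13.3, 27.8, 45.3]), array([-16.4,   1.4,  15. ]), array([100.3, 108.7, 113.5])] 0.5
fin 423 [array([-94.9, -89.2, -83.6]), array([-15.2,   0.8,  14.7]), array([120.6, 126.5, 128. ])] 89.5
recv 1166 [array([ 65.5,  81.9, 115.2]), array([-17.3,   4.2,  16.4]), array([85.2, 90.5, 94.4])] 0.1
nose 2265 [array([-375.4,  -74.2,  -38.4]), array([-24.2,  -1.7,  16.8]), array([70.3, 89.7, 92. ])] 1.5
```

Call:
play_rows:
  commands:
    - [[0,-0.7,10,0,0,0.007],[0,-0.7,25,0,0,0.007],[0,-0.7,40,0,0,0.007],[0,-0.7,55,0,0,0.007],[0,-0.7,70,0,0,0.007],[0,-0.7,82,0,0,0.007],[0,-0.7,90,0,0,0.007],[0,-0.7,95,0,0,0.007],[0,-0.7,97,0,0,0.007],[0,-0.7,97,0,0,0.007]]

```text
time: 21.15
eef_pos: [0.5656, -0.0473, 0.0984]
orientation: [[0.997, -0.075, -0.0], [-0.075, -0.997, 0.0], [-0.0, -0.0, -1.0]]
force: [0.1, 1.1, 0.8]
opening: 0.0375
grasp_force: 0.0
```

Call:
play_rows:
  commands:
    - [[0,0,0,0,0,0],[0,0,0,0,0,0],[0,0,0,0,0,0],[0,0,0,0,0,0],[0,0,0,0,0,0],[0,0,0,0,0,0],[0,0,0,0,0,0],[0,0,0,0,0,0],[0,0,0,0,0,0],[0,0,0,0,0,0]]
  fingers: -1
  squeeze: 30

```text
time: 21.98
eef_pos: [0.5657, -0.0473, 0.0989]
orientation: [[0.997, -0.075, 0.0], [-0.075, -0.997, 0.0], [0.0, -0.0, -1.0]]
force: [-0.6, 1.4, 6.7]
opening: 0.0121
grasp_force: 30.0
```

```bash
python3 m.py -18 .098 1
```

```text
t 21.9833 [ 0.5657 -0.0473  0.0989] f [-0.6  1.4  6.7] 0.012084048465340147 29.999985694885254
[  0.  -71.7   0.9] [-0.0001 -0.0005 -0.001 ]
```

Call:
play_rows:
  commands:
    - [[0,-5,0,0,0,0],[0,-11,0,0,0,0],[0,-17,0,0,0,0],[0,-23,0,0,0,0],[0,-29,0,0,0,0],[0,-35,0,0,0,0],[0,-40,0,0,0,0],[0,-44,0,0,0,0],[0,-47,0,0,0,0],[0,-49,0,0,0,0]]

```text
time: 22.82
eef_pos: [0.5692, 0.0006, 0.0989]
orientation: [[0.997, -0.075, -0.0], [-0.075, -0.997, -0.002], [0.0, 0.002, -1.0]]
force: [-2.6, -8.3, 6.3]
opening: 0.0117
grasp_force: 30.0
```

Call:
play_rows:
  commands:
    - [[0,-2,0,0,0,0],[0,-4,0,0,0,0],[0,-6,0,0,0,0],[0,-8,0,0,0,0],[0,-10,0,0,0,0],[0,-12,0,0,0,0],[0,-14,0,0,0,0],[0,-16,0,0,0,0],[0,-18,0,0,0,0],[0,-19,0,0,0,0]]

```text
time: 23.65
eef_pos: [0.5706, 0.0193, 0.0989]
orientation: [[0.997, -0.075, -0.0], [-0.075, -0.997, -0.002], [-0.0, 0.002, -1.0]]
force: [-4.0, -9.0, 7.5]
opening: 0.0118
grasp_force: 30.0
```

```bash
python3 m.py -18 .098 1; python3 k.py
```

```text
t 23.65 [0.5706 0.0193 0.0989] f [-4.  -9.   7.5] 0.011802921082170651 30.006422102451324
[ 0.2 -5.   0.9] [ 0.002   0.0001 -0.0007]
cell 2396 [array([-13.7,  42.6,  60.2]), array([-15.1,   5.3,  15.4]), array([100.5, 108.7, 115.9])] 89.2
recv 2197 [array([ 53.1,  84.1, 115.2]), array([-16.7,   8. ,  16.8]), array([85.4, 90.6, 94.3])] 90.0
nose 1082 [array([-34.8, -13.8,  -0.3]), array([ 2. , 15. , 17.5]), array([70.5, 89.9, 94.2])] 89.4
```

Call:
play_rows:
  commands:
    - [[0,-0.4,0,0,0,0],[0,-0.8,0,0,0,0],[0,-1.2,0,0,0,0],[0,-1.6,0,0,0,0],[0,-2,0,0,0,0],[0,-2.4,0,0,0,0],[0,-2.8,0,0,0,0],[0,-3.2,0,0,0,0],[0,-3.6,0,0,0,0],[0,-4,0,0,0,0]]

```text
time: 24.53
eef_pos: [0.5709, 0.0231, 0.0988]
orientation: [[0.997, -0.075, -0.0], [-0.075, -0.997, -0.002], [-0.0, 0.002, -1.0]]
force: [-3.7, -8.8, 6.2]
opening: 0.0117
grasp_force: 30.0
```

Call:
play_rows:
  commands:
    - [[0,-0.1,0,0,0,0],[0,-0.2,0,0,0,0],[0,-0.3,0,0,0,0],[0,-0.4,0,0,0,0],[0,-0.5,0,0,0,0],[0,-0.6,0,0,0,0],[0,-0.7,0,0,0,0],[0,-0.8,0,0,0,0],[0,-0.9,0,0,0,0],[0,-1,0,0,0,0]]

```text
time: 25.37
eef_pos: [0.5709, 0.0241, 0.0989]
orientation: [[0.997, -0.075, -0.0], [-0.075, -0.997, -0.002], [-0.0, 0.002, -1.0]]
force: [-4.0, -8.0, 7.3]
opening: 0.0117
grasp_force: 30.0
```

Fin at X≈−18.2, force still only friction. Continue in 0.8 mm steps.

Call:
play_rows:
  commands:
    - [[0,-0.1,0,0,0,0],[0,-0.2,0,0,0,0],[0,-0.3,0,0,0,0],[0,-0.4,0,0,0,0],[0,-0.5,0,0,0,0],[0,-0.6,0,0,0,0],[0,-0.7,0,0,0,0],[0,-0.8,0,0,0,0],[0,-0.8,0,0,0,0],[0,-0.8,0,0,0,0]]

```text
time: 26.2
eef_pos: [0.571, 0.0249, 0.0989]
orientation: [[0.997, -0.075, -0.0], [-0.075, -0.997, -0.002], [-0.0, 0.002, -1.0]]
force: [-3.1, -9.2, 6.7]
opening: 0.0118
grasp_force: 30.0
```

Call:
play_rows:
  commands:
    - [[0,-0.1,0,0,0,0],[0,-0.2,0,0,0,0],[0,-0.3,0,0,0,0],[0,-0.4,0,0,0,0],[0,-0.5,0,0,0,0],[0,-0.6,0,0,0,0],[0,-0.7,0,0,0,0],[0,-0.8,0,0,0,0],[0,-0.8,0,0,0,0],[0,-0.8,0,0,0,0]]

```text
time: 27.03
eef_pos: [0.571, 0.0254, 0.0989]
orientation: [[0.997, -0.075, -0.0], [-0.075, -0.997, -0.002], [-0.0, 0.002, -1.0]]
force: [-3.9, -10.4, 6.4]
opening: 0.0116
grasp_force: 30.0
```

```bash
python3 m.py -18 .098 1; python3 k.py; python3 - <<'E'
from h import *
f=[]
for i in range(6):
    im,d,P=shot("top");f.append(sense()["force"])
print(np.mean(f,0),np.std(f,0))
E
```

```text
t 27.0333 [0.571  0.0254 0.0989] f [ -3.9 -10.4   6.4] 0.011640307142796508 30.00886559486389
[0.2 1.2 0.9] [ 0.0024  0.0002 -0.0009]
cell 2496 [array([-13.6,  47.1,  65.6]), array([-14.8,   6. ,  15.4]), array([100.5, 108.7, 116.8])] 89.9
recv 1931 [array([ 52.9,  86.2, 115.4]), array([-16.7,   9.2,  16.8]), array([85.4, 90.5, 94.5])] 89.9
nose 821 [array([-28.7, -11.9,  -0.4]), array([ 4.4, 15.4, 17.5]), array([70.5, 89.7, 93.9])] 0.2
[ -3.78598852 -10.17251291   6.97673067] [0.62296665 0.34454452 0.34144188]
```

Call:
play_rows:
  commands:
    - [[0,-0.1,0,0,0,0],[0,-0.2,0,0,0,0],[0,-0.3,0,0,0,0],[0,-0.4,0,0,0,0],[0,-0.5,0,0,0,0],[0,-0.6,0,0,0,0],[0,-0.7,0,0,0,0],[0,-0.8,0,0,0,0],[0,-0.8,0,0,0,0],[0,-0.8,0,0,0,0]]

```text
time: 28.22
eef_pos: [0.5711, 0.026, 0.0989]
orientation: [[0.997, -0.075, -0.0], [-0.075, -0.997, -0.003], [-0.0, 0.003, -1.0]]
force: [-4.0, -11.9, 7.3]
opening: 0.0117
grasp_force: 30.0
```

```bash
cat > f.py <<'E'
from h import *
f=[];p=[]
for i in range(6):
    snapshot("top");s=sense();f.append(s["force"]);p.append(s["eef_pos"])
print(np.mean(f,0),np.mean(p,0).round(5))
E
python3 f.py
```

```text
[ -4.02738576 -12.47360635   7.24876812] [0.57109 0.02601 0.09888]
```

Call:
play_rows:
  commands:
    - [[0,-0.1,0,0,0,0],[0,-0.2,0,0,0,0],[0,-0.3,0,0,0,0],[0,-0.4,0,0,0,0],[0,-0.4,0,0,0,0],[0,-0.4,0,0,0,0],[0,-0.4,0,0,0,0],[0,-0.4,0,0,0,0],[0,-0.4,0,0,0,0],[0,-0.4,0,0,0,0]]

```text
time: 29.35
eef_pos: [0.5711, 0.0263, 0.0989]
orientation: [[0.997, -0.075, -0.0], [-0.075, -0.997, -0.003], [-0.0, 0.003, -1.0]]
force: [-4.7, -12.6, 6.7]
opening: 0.0117
grasp_force: 30.0
```

```bash
python3 f.py
```

```text
[ -3.95914269 -12.96142869   7.16043254] [0.57111 0.02629 0.09887]
```

Call:
play_rows:
  commands:
    - [[0,0.1,0,0,0,0],[0,0.2,0,0,0,0],[0,0.3,0,0,0,0],[0,0.4,0,0,0,0],[0,0.5,0,0,0,0],[0,0.6,0,0,0,0],[0,0.7,0,0,0,0],[0,0.7,0,0,0,0],[0,0.7,0,0,0,0],[0,0.7,0,0,0,0]]

```text
time: 30.48
eef_pos: [0.5711, 0.0263, 0.0989]
orientation: [[0.997, -0.075, -0.0], [-0.075, -0.997, -0.002], [-0.0, 0.002, -1.0]]
force: [-3.3, -7.8, 6.7]
opening: 0.0119
grasp_force: 30.0
```

```bash
python3 f.py
```

```text
[-3.91577057 -8.15523384  6.82898902] [0.57111 0.02627 0.09888]
```

Call:
play_rows:
  commands:
    - [[0,0.1,0,0,0,0],[0,0.2,0,0,0,0],[0,0.3,0,0,0,0],[0,0.4,0,0,0,0],[0,0.5,0,0,0,0],[0,0.6,0,0,0,0],[0,0.6,0,0,0,0],[0,0.6,0,0,0,0],[0,0.6,0,0,0,0],[0,0.6,0,0,0,0]]

```text
time: 31.62
eef_pos: [0.5711, 0.0262, 0.0988]
orientation: [[0.997, -0.075, -0.0], [-0.075, -0.997, -0.001], [-0.0, 0.001, -1.0]]
force: [-3.1, -5.6, 7.8]
opening: 0.0114
grasp_force: 30.0
```

Call:
play_rows:
  commands:
    - [[0,0,0,0,0,0],[0,0,0,0,0,0],[0,0,0,0,0,0],[0,0,0,0,0,0],[0,0,0,0,0,0],[0,0,0,0,0,0],[0,0,0,0,0,0],[0,0,0,0,0,0],[0,0,0,0,0,0],[0,0,0,0,0,0]]
  fingers: -0.2

```text
time: 32.45
eef_pos: [0.5712, 0.027, 0.0985]
orientation: [[0.997, -0.075, 0.0], [-0.075, -0.997, 0.0], [0.0, -0.0, -1.0]]
force: [0.7, -0.2, 0.2]
opening: 0.0366
grasp_force: 0.0
```

Call:
play_rows:
  commands:
    - [[0,0,-5,0,0,0],[0,0,-15,0,0,0],[0,0,-30,0,0,0],[0,0,-50,0,0,0],[0,0,-70,0,0,0],[0,0,-90,0,0,0],[0,0,-105,0,0,0],[0,0,-110,0,0,0],[0,0,-110,0,0,0],[0,0,-110,0,0,0]]

```text
time: 33.28
eef_pos: [0.5709, 0.027, 0.2083]
orientation: [[0.997, -0.075, -0.0], [-0.075, -0.997, 0.0], [-0.0, 0.0, -1.0]]
force: [-0.2, -1.1, 0.2]
opening: 0.0376
grasp_force: 0.0
```

```bash
python3 k.py; python3 m.py -17 .2 1
```

```text
cell 1037 [array([-12.9,  48.8,  65.7]), array([-16.9,   1.6,  15. ]), array([100.4, 108.7, 113.8])] 89.5
recv 941 [array([ 57.2,  86.8, 115.5]), array([-17.3,   5. ,  16.4]), array([86.2, 90.6, 94.1])] 0.1
nose 514 [array([-28.1,  -8.4,  -0.4]), array([-16.1,   6.9,  17.2]), array([71.5, 90.3, 93.6])] 88.6
t 33.3333 [0.5707 0.027  0.2078] f [ 0.4 -0.1 -0.7] 0.03693069366203475 0.0
[0.7 1.7 7.8] [ 0.      0.0013 -0.001 ]
```

View pics/w4.png

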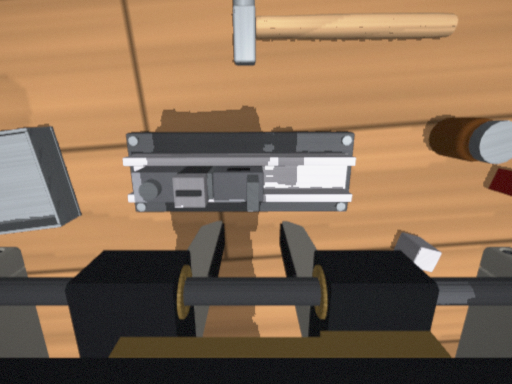

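The cell at (192,187) stands square, flush between the receiver at (150,190) and the lamp block at (237,185), and the fingers are clear.

```bash
python3 -c "
from rig import *
print(sign_off())"
```

```text
the job is handed in; nothing more can be done
None
```

I loaded the cell into the clarity checker and handed the job in at about 33 s. It stands upright in the trough, nipped against the receiver at roughly 4.5 N (estimated from wrist force), with the arm clear; the hand-in returned no verdict.

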